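# Sweep the broken clay bits off the work board into the scrap tray

### The arm

A 6-joint arm with a two-finger parallel gripper is mounted at the origin on the work surface. World frame = base frame: x ahead of the robot, y to its left, z up, the work surface at z = 0. Lengths are in m, angles in degrees, forces in N, time in s.
With the tool pointing down it reaches from about 0.375 to 0.9 m from the base axis. Payload 3.1 kg.
Tool frame: the origin (TCP) lies on the front face of the gripper's body, between the roots of the fingers; the fingertips stand 73 mm ahead of it and the grasp point (between the pads) lies 54 mm ahead of it; z points along the fingers, y is the direction in which the jaws open and shut (so a half turn about z gives the same grasp; the last joint's range is limited). The gripper opens to 85 mm and grips with 20 to 120 N. Pads are 22 mm wide; open, the fingers measure 114 mm over their backs; the gripper's body (76 mm by 85 mm) begins 54 mm behind the grasp point. The pads swing forward as they close: fully open they stand 13 mm farther back than shut.
Start: joints at [58.47, 30.224, 82.088, -0, 67.689, -10.227], TCP at [0.227, 0.582, 0.304] pointing down, gripper open.
Joint ranges: [-176.69, 176.69], [-43.24, 126.21], [12.49, 139.97], [-82, 262], [0, 151.66], [-163.58, 163.58]. Speed limits (degrees/s): [159.86, 159.86, 180, 180, 180, 180].

### API

Orientations are given as [roll, pitch, yaw] about the fixed x, y, z axes, in that order (R = Rz(yaw) Ry(pitch) Rx(roll)).
In Python, from bench import manip gives the robot as it stands. The module is installed in compiled form; this text tells all that it offers.
- The arm moves only by the tool drive_tool, never from a script. Its argument "commands" is a list of rows, each a list of 5 numbers: the finger opening in cm, from 0 to 8.54, then the shift along the tool's x, y, z in cm, then the turn about the tool's z in degrees. In form: [[hand, dx, dy, dz, roll], ...]. A call has 1 to 8 rows; each row is the pose to reach, as a shift and turn from the pose commanded when the call began, along the tool's axes at that moment; what a row does not reach only later rows make up. A row lasts 1/12 s, in which the tool goes at most 41.7 mm and 7.16 degrees, less where a joint would pass 70% of its speed; a pose out of reach is approached as far as the arm can. A call with a gripper value outside its range is refused whole. The fingers move at their own pace and stop on an object; "newtons" is the grip in N (left out, the last holds). Time passes only in rows, so rows that repeat a pose let the fingers close. It gives the time, the measured TCP pose, the force and the opening at its end, in the units of the state.
- manip.read_state(): the state, without advancing time (a new reading comes with each control period).
- manip.get_image(name): name is "scene" or "top" or "wrist"; returns a dict with "image" (420x560x3 uint8, red, green, blue), "range_z" (420x560 float32, m along the optical axis (not along the pixel's ray), 0 where there is no reading), "mtx" (3x3 intrinsics, pixels), "k1" (the pictures are not rectified: a ray, as slopes to the right and down, at radius r is drawn at 1 + k1 r^2 times it, then the intrinsics apply), "rvec" (rotation vector, rad) and "tvec" (3), from world to camera coordinates, as OpenCV has them; the wrist camera has in their place "mount" (4x4, takes a point from camera to tool coordinates, whose origin is the TCP and whose axes are the flange's). Camera axes: x right, y down, z forward; pixel columns grow to the right and rows downward; lengths in m; the calibration is good to about 2 mm. A picture is of the moment at which its call begins: read the wrist's pose just before it.
- manip.close_job(): hands the job in, once; it reports no verdict.
Trained networks look in the newest picture that a camera, given by its name, has taken for a name from the list of things; names that differ only in an ending like _2 or _b are one class to them, and where a whole thing is asked for, a point or a joint stands for the part that bears it (a point fixed in the world has none). Each returns a list of dicts, best first, with "p" (0 to 1); they miss things now and then, are a little off and sometimes report something else, mostly with a low value. They report only what shows in the picture. A call takes as long as a camera call. They do not tell look-alikes from the thing itself.
- manip.outline_of(camera, thing): "mask" (420x560 bool, what is visible of it) and "rect" ([left, top, width, height] in pixels, round what is visible of it).
- manip.spot_point(camera, thing): "point" ([row, column] in pixels: a listed point, or the origin of a listed thing).
The state is a dict: "time_s": time; "q": joint angles; "dq": joint speeds; "tau": joint torques, N m; "tcp_pos": TCP position; "orientation": TCP orientation; "ft_force": force on the tool from outside, world axes, zero at the start; "torque": the same for the moment, N m; "finger_gap": finger opening in m.
Only numpy, scipy, OpenCV 4.12 (cv2) and the standard library are available. Lean on these libraries where they do the work, as an engineer would, in place of code of your own. Each camera call takes 0.05 s, during which the arm holds its last target.

### The job

With the fingertips, sweep the three broken bits of fired clay across the work board and over its edge into the empty scrap tray beside it. Push them only: do not pick any of them up, and let none fall on the table or into the box of finished tiles. Leave the little pot, the jar and the wooden stamp standing where they are on the board.

Things in the scene. Friction and masses are not known exactly. Their poses are not given: they have to be found in the camera images.
- board: Fixed plywood board on battens, 320 mm along its x, 340 along its y, no rim; top 50 mm above the table, underside 34. Origin under its centre at table height, z up. Scrap tray under one of its y = +-170 mm edges, tile box under the other (varies). The standing things are in a row along y near x = 0; the scraps lie either side, origins 75 to 95 mm from that line and 35 mm or more inside the edges.
- scrap_tray: Fixed empty open tray, white plastic, no compartments: 290 mm along its x, 150 along its y, walls 4 mm thick, 30 high, floor 4 thick. On the table beside the board, its x along the board's x, within 10 mm of centred on the edge; 20 mm of its width is under the board, so what is pushed over that edge drops in. Origin: centre of its underside, z up.
- tile_box: White plastic box of the tray's outer size (290 x 150 x 30 mm), fixed, at the opposite edge of the board, with four compartments full of finished square tiles up to 26 mm high. Not to be swept into. Origin: centre of its underside, x along the board's x.
- scrap_tile: Broken corner of a fired clay tile, 42 mm (its x) by 38 mm (its y), 14 mm thick, with a notch out of its +x +y corner; about 40 g. It lies loose on the board, at any yaw; it slides when pushed and turns if pushed off centre. The origin is in the middle of its underside; z is up.
- scrap_handle: Broken-off C-shaped cup handle of fired clay, round bar 16 mm thick, lying flat: 52 mm (its x) by 38 mm (its y), 16 mm high, open towards its -y; about 35 g. It lies loose on the board, at any yaw; it slides when pushed and turns if pushed off centre. The origin is in the middle of its underside; z is up.
- scrap_strip: Broken strip of fired clay, 48 mm (its x) by 24 mm (its y), 14 mm thick; about 45 g. It lies loose on the board, at any yaw; it slides when pushed and turns if pushed off centre. The origin is in the middle of its underside; z is up.
- pinch_pot: Small round clay bowl, 46 mm across its rim, 38 mm high. It stands loose on the board, among the scraps. Origin: centre of its underside, z up.
- glaze_jar: Small closed round white jar with a white cap, 42 mm across, 48 mm high. It stands loose on the board, among the scraps. Origin: centre of its underside, z up.
- stamp: Wooden clay stamp: square foot 36 x 36 x 18 mm with a round 22 mm grip on it, 46 mm high in all. It stands loose on the board, among the scraps. Origin: centre of its underside, z up.
Not all that is in view belongs to the job. What is shaped like the scrap_handle but white is not meant. Leave any pink look-alike of the pinch_pot alone.

How it is judged (in metres and radians):
At the end, for the whole second after the job is handed in: All three scraps lie at rest inside the scrap tray (origin within its walls, less than 42 mm above the table); the pot, the jar and the stamp stand upright within 15 mm of where they were (x of scrap_tile in the frame of scrap_tray between -0.143 and 0.143 m and y of scrap_tile in the frame of scrap_tray between -0.073 and 0.073 m and z of each of scrap_tile, scrap_handle, scrap_strip in the frame of scrap_tray below 0.042 m and linear speed of each of scrap_tile, scrap_handle, scrap_strip below 0.02 m/s and x of scrap_handle in the frame of scrap_tray between -0.143 and 0.143 m and y of scrap_handle in the frame of scrap_tray between -0.073 and 0.073 m and x of scrap_strip in the frame of scrap_tray between -0.143 and 0.143 m and y of scrap_strip in the frame of scrap_tray between -0.073 and 0.073 m and distance of each of pinch_pot, glaze_jar, stamp from where it was at the start of the episode below 0.015 m and angle between each of pinch_pot, glaze_jar, stamp's own z axis and vertical below 0.2 rad); the robot touches nothing.
It fails at once if a scrap is lifted or carried (its origin more than 25 mm above the board's top) (height (world z) of any of scrap_tile, scrap_handle, scrap_strip above 0.075 m).
It fails at once if a scrap falls off the board anywhere but into the scrap tray ((height (world z) of scrap_tile below 0.034 m and not (x of scrap_tile in the frame of scrap_tray between -0.146 and 0.146 m and y of scrap_tile in the frame of scrap_tray between -0.076 and 0.076 m)) or (height (world z) of scrap_handle below 0.034 m and not (x of scrap_handle in the frame of scrap_tray between -0.146 and 0.146 m and y of scrap_handle in the frame of scrap_tray between -0.076 and 0.076 m)) or (height (world z) of scrap_strip below 0.034 m and not (x of scrap_strip in the frame of scrap_tray between -0.146 and 0.146 m and y of scrap_strip in the frame of scrap_tray between -0.076 and 0.076 m))).
It fails at once if the pot, the jar or the stamp is shifted by more than 15 mm, lifted or tipped over ((distance of pinch_pot from where it was at the start of the episode above 0.015 m or angle between pinch_pot's own z axis and vertical above 0.35 rad) or (distance of glaze_jar from where it was at the start of the episode above 0.015 m or angle between glaze_jar's own z axis and vertical above 0.35 rad) or (distance of stamp from where it was at the start of the episode above 0.015 m or angle between stamp's own z axis and vertical above 0.35 rad)).
It also fails if it takes over 72 s, if anything falls off the work surface, if the arm or the gripper's body presses on something with over 40 N, if the wrist force passes 120 N, or if a joint passes its speed limit or range.

## Working session

There is one attempt and no reset: what is moved stays moved. The work goes in short steps, Python scripts to look and compute and a tool call to move; the robot and the scene stay as the last step left them, time stands still between calls to the robot, and variables do not carry over. Pictures are saved under pics/ and viewed, and the job is handed in when it is done.

Besides the shell and the picture viewer there is one more tool, called after "Emit:" by a JSON object that holds its "api" and its "payload", one argument or row to a line. drive_tool: Moves the arm, as the interface text tells. Its arguments: {"type":"object","properties":{"commands":{"type":"array","items":{"type":"array","items":{"type":"number"}}},"newtons":{"type":"number"}},"required":["commands"]}

```bash
mkdir -p pics
cat > h.py <<'E'
import numpy as np, cv2
from bench import manip
def save(name,fn):
    d=manip.get_image(name); cv2.imwrite('pics/'+fn,d['image'][:,:,::-1]); return d
def cloud(d):
    h,w=d['range_z'].shape; K=d['mtx']
    u,v=np.meshgrid(np.arange(w),np.arange(h))
    xd=(u-K[0,2])/K[0,0]; yd=(v-K[1,2])/K[1,1]
    x,y=xd.copy(),yd.copy()
    for _ in range(20):
        f=1+d['k1']*(x*x+y*y); x,y=xd/f,yd/f
    z=d['range_z']; P=np.stack([x*z,y*z,z],-1)
    R=cv2.Rodrigues(np.array(d['rvec'],float))[0]
    W=(P-np.array(d['tvec']).reshape(3))@R
    W[z<=0]=np.nan
    return W
E
python3 - <<'E'
from h import *
s=manip.read_state(); print(s)
save('scene','s0.png'); d=save('top','t0.png'); print(d['mtx'],d['k1'],d['rvec'],d['tvec'])
W=cloud(d); np.save('w0.npy',W)
for t in ['board','scrap_tray','tile_box','scrap_tile','scrap_handle','scrap_strip','pinch_pot','glaze_jar','stamp']:
    for o in manip.outline_of('top',t)[:3]:
        m=o['mask']; p=W[m]; print(t,round(o['p'],2),o['rect'],m.sum(),np.nanmedian(p,0).round(3),np.nanmin(p,0).round(3),np.nanmax(p,0).round(3))
E
```

```text
{'time_s': 0.0, 'q': array([ 5.84690125e+01,  3.02802330e+01,  8.21565544e+01, -7.82929961e-04,
        6.76888429e+01, -1.02281311e+01]), 'dq': array([ 0.04854505, -0.01261707,  0.03310792,  0.03773717, -0.05086028,
       -0.07508665]), 'tau': array([ 3.72096665e-04, -4.42345405e+01, -1.78027833e+01, -2.35601738e-04,
        8.34076724e-03, -2.13129704e-05]), 'tcp_pos': array([0.22674766, 0.58181781, 0.30291892]), 'orientation': array([-1.79876238e+02, -2.15957207e-02,  1.58697418e+02]), 'ft_force': array([ 0.35728597,  0.33123119, -0.36285187]), 'torque': array([ 0.01310179, -0.04806653, -0.02772018]), 'finger_gap': 0.0855473303850841}
[[495.88593939   0.         280.53497287]
 [  0.         495.88593939 210.34555472]
 [  0.           0.           1.        ]] -0.045600427868159536 [ 2.16306594 -2.12895116  0.10194126] [0.01570767 0.59171143 0.94161444]
board 0.72 [210.4, 147.5, 186.2, 177.6] 26723 [ 0.538 -0.023  0.05 ] [ 0.372 -0.207 -0.001] [0.717 0.169 0.097]
scrap_tray 0.93 [141.2, 154.4, 84.6, 145.2] 9307 [0.558 0.221 0.005] [ 0.41   0.138 -0.004] [0.715 0.298 0.053]
tile_bo
[... 517 characters left out ...]
11   0.045] [ 0.467 -0.06   0.07 ]
scrap_strip 0.54 [238.3, 218.6, 21.3, 18.1] 387 [0.551 0.08  0.098] [0.534 0.061 0.052] [0.571 0.1   0.104]
pinch_pot 0.88 [391.1, 346.4, 24.9, 22.7] 467 [ 0.31  -0.218  0.024] [ 0.291 -0.247 -0.004] [ 0.335 -0.191  0.042]
pinch_pot 0.72 [336.3, 226.0, 27.4, 23.2] 428 [ 0.539 -0.108  0.071] [ 0.517 -0.126  0.051] [ 0.56  -0.085  0.091]
glaze_jar 0.59 [240.6, 217.4, 18.6, 20.4] 358 [0.551 0.079 0.098] [0.534 0.061 0.062] [0.569 0.098 0.104]
stamp 0.62 [294.2, 222.8, 24.2, 19.8] 359 [ 0.545 -0.024  0.069] [ 0.524 -0.046  0.047] [ 0.572 -0.002  0.1  ]
stamp 0.22 [323.6, 279.5, 28.9, 19.0] 298 [ 0.448 -0.084  0.064] [ 0.429 -0.109  0.053] [ 0.465 -0.062  0.07 ]
```

View pics/t0.png

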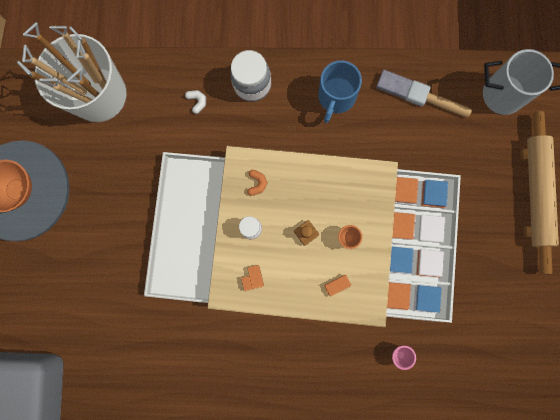

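View pics/s0.png

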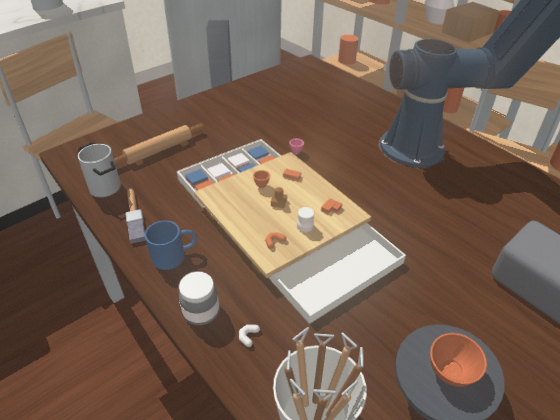

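Run:
```python
from h import *
W=np.load('w0.npy')
z=W[...,2]; x=W[...,0]; y=W[...,1]
# board top
m=(abs(z-.05)<.003)&(abs(y)<.3)
m=cv2.morphologyEx(m.astype(np.uint8),cv2.MORPH_OPEN,np.ones((5,5)))
n,l,st,c=cv2.connectedComponentsWithStats(m); k=1+st[1:,4].argmax()
P=W[l==k][:,:2].astype(np.float32)*1000; r=cv2.minAreaRect(P); print('board',r, cv2.boxPoints(r).round())
# things above board
a=((z>.056)&(z<.12)&(x>.37)&(x<.72)&(y>-.2)&(y<.17)).astype(np.uint8)
n,l,st,c=cv2.connectedComponentsWithStats(a)
for k in range(1,n):
    if st[k,4]<60: continue
    Q=W[l==k]; zt=np.percentile(Q[:,2],90); top=Q[Q[:,2]>.060][:,:2].astype(np.float32)*1000
    r=cv2.minAreaRect(top); print(c[k].round(),st[k,4],'z',zt.round(3),[np.round(v,1) for v in r])
```

```text
board ((452.7136535644531, -9.044967651367188), (133.600830078125, 126.04862976074219), 76.65323638916016) [[376. -59.]
 [499. -89.]
 [529.  41.]
 [407.  71.]]
[257. 183.] 307 z 0.067 [array([641.2,  70.8]), array([35.2, 49.8]), np.float64(85.8)]
[250. 227.] 397 z 0.1 [array([553.1,  80.4]), array([39.2, 38.3]), np.float64(27.2)]
[306. 233.] 364 z 0.096 [array([546.3, -24.9]), array([36., 36.]), np.float64(37.2)]
[350. 236.] 424 z 0.089 [array([ 538.1, -105.7]), array([43., 44.]), np.float64(45.6)]
[253. 279.] 379 z 0.067 [array([458.7,  77.7]), array([41.4, 38.4]), np.float64(15.5)]
[337. 285.] 321 z 0.066 [array([447.4, -84.9]), array([24. , 47.2]), np.float64(28.6)]
```

The tray is at the left (+y) edge of the top picture. The scraps are the handle (257,183), the tile (253,279) and the strip (337,285). The jar (250,227), stamp (306,233) and pot (350,236) stand in the row. The white C (196,100) and pink cup (404,358) are decoys. Next I'll work out the board frame.

```bash
cat >> h.py <<'E'
def onplane(d,uv,z):
    K=d['mtx']; uv=np.asarray(uv,float).reshape(-1,2)
    xd=(uv-[K[0,2],K[1,2]])/[K[0,0],K[1,1]]; x=xd.copy()
    for _ in range(20): x=xd/(1+d['k1']*(x**2).sum(1,keepdims=True))
    R=cv2.Rodrigues(np.array(d['rvec'],float))[0]; t=np.array(d['tvec']).reshape(3)
    C=-R.T@t; D=np.c_[x,np.ones(len(x))]@R
    return C+D*((z-C[2])/D[:,2])[:,None]
E
python3 - <<'E'
from h import *
d=manip.get_image('top')
m=manip.outline_of('top','board')[0]['mask'].astype(np.uint8)
c=max(cv2.findContours(m,0,1)[0],key=cv2.contourArea)
P=onplane(d,c.reshape(-1,2),.05)[:,:2]*1000
r=cv2.minAreaRect(P.astype(np.float32));print(r,cv2.boxPoints(r).round())
C=onplane(d,[[226,148],[397,162],[386,325],[209,310]],.05)[:,:2]*1000; print(C.round(),C.mean(0))
W=cloud(d)
th=np.radians(-4.7)
b=C.mean(0)
for n,p in dict(handle=(641,71),jar=(553,80),stamp=(546,-25),pot=(538,-106),tile=(459,78),strip=(447,-85)).items():
    v=np.array(p)-b; print(n,(v@[np.cos(th),np.sin(th)]).round(),(v@[-np.sin(th),np.cos(th)]).round())
E
```

```text
((544.4321899414062, -20.839492797851562), (343.33935546875, 323.8026123046875), 85.04367065429688) [[ 368. -178.]
 [ 691. -206.]
 [ 721.  136.]
 [ 398.  164.]]
[[ 713.  135.]
 [ 689. -202.]
 [ 374. -178.]
 [ 396.  158.]] [542.91872808 -21.83680662]
handle 90.0 101.0
jar 2.0 102.0
stamp 3.0 -3.0
pot 2.0 -84.0
tile -92.0 93.0
strip -90.0 -71.0
```

Emit:
{"api": "drive_tool", "payload": {
  "commands": [
    [2.0,-2.8,-2.9,0,6],
    [2.0,-5.6,-5.8,0,12],
    [2.0,-8.4,-8.7,0,18],
    [2.0,-11.2,-11.6,0,24],
    [2.0,-14,-14.5,0,30],
    [2.0,-16.8,-17.4,0,36],
    [2.0,-19.6,-20.3,0,42],
    [2.0,-22.4,-23.2,0,48]
  ],
  "newtons": 40
}}

```text
time_s: 1.32
tcp_pos: [0.3518, 0.2831, 0.3042]
orientation: [179.9, 0.0, 110.4]
ft_force: [0.8, -0.3, 0.6]
finger_gap: 0.0202
```

```bash
cat >> h.py <<'E'
def go(tx,ty,tz=None,yaw=85.4):
    s=manip.read_state(); p=np.array(s['tcp_pos'])*100; y=s['orientation'][2]; a=np.radians(y)
    v=np.array([tx,ty])/10-p[:2]
    print('t',s['time_s'],'p',p.round(2),'rpy',np.round(s['orientation'],1),'gap',round(s['finger_gap'],4),'F',np.round(s['ft_force'],1))
    print('dx %.2f dy %.2f dz %.2f turn %.1f'%(v@[np.cos(a),np.sin(a)],v@[np.sin(a),-np.cos(a)],0 if tz is None else p[2]-tz/10,(y-yaw+180)%360-180))
E
python3 -c "
from h import *
go(454,23,200)"
```

```text
t 1.3167 p [35.18 28.31 30.42] rpy [179.9   0.  110.4] gap 0.0202 F [ 0.8 -0.3  0.6]
dx -27.94 dy 0.50 dz 10.42 turn 25.0
```

Emit:
{"api": "drive_tool", "payload": {
  "commands": [
    [2.0,-3.9,0,1,6],
    [2.0,-7.8,0.1,2.5,12],
    [2.0,-11.7,0.2,4,18],
    [2.0,-15.6,0.3,5.5,25.3],
    [2.0,-19.5,0.4,7,25.3],
    [2.0,-23.4,0.5,8.5,25.3],
    [2.0,-27.7,0.5,10,25.3],
    [2.0,-27.7,0.5,10,25.3]
  ]
}}

```text
time_s: 1.98
tcp_pos: [0.4573, 0.022, 0.2025]
orientation: [179.8, 0.1, 85.1]
ft_force: [-0.1, -0.3, 0.2]
finger_gap: 0.0199
```

```bash
python3 -c "
from h import *
go(454,23,128)
d=save('wrist','w1.png');print(d['mount'])
save('scene','s1.png')"
```

```text
t 1.9833 p [45.73  2.2  20.25] rpy [1.798e+02 1.000e-01 8.510e+01] gap 0.0199 F [-0.1 -0.3  0.2]
dx 0.07 dy -0.34 dz 7.45 turn -0.3
[[ 8.19264946e-05 -9.50346400e-01 -3.11194013e-01  8.14872173e-02]
 [ 9.99999871e-01  2.34017172e-04 -4.51393301e-04 -2.87345408e-04]
 [ 5.01804741e-04 -3.11193935e-01  9.50346296e-01 -7.04456411e-02]
 [ 0.00000000e+00  0.00000000e+00  0.00000000e+00  1.00000000e+00]]
```

View pics/w1.png

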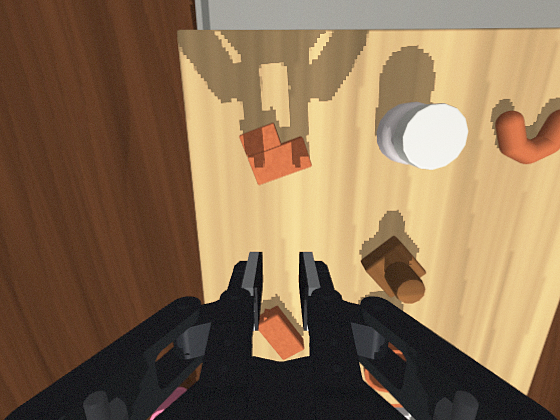

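View pics/s1.png

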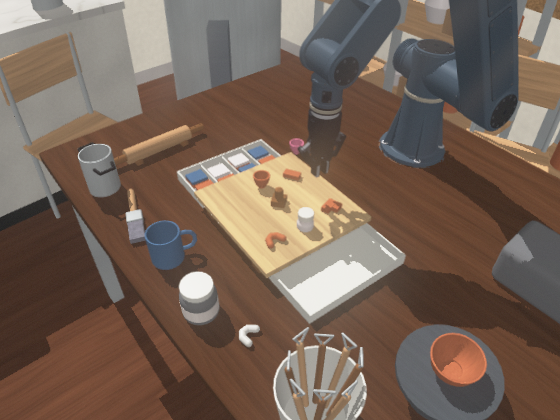

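Emit:
{"api": "drive_tool", "payload": {
  "commands": [
    [1.0,0,-0.3,2.5,0],
    [1.0,0,-0.3,5,0],
    [1.0,0,-0.3,6,0],
    [1.0,0,-0.3,6.5,0],
    [1.0,0,-0.3,7,0],
    [1.0,0,-0.3,7.2,0],
    [1.0,0,-0.3,7.2,0]
  ]
}}

```text
time_s: 2.67
tcp_pos: [0.4511, 0.0283, 0.1323]
orientation: [180.0, 0.0, 85.5]
ft_force: [-0.8, 0.7, 0.1]
finger_gap: 0.0094
```

```bash
python3 -c "
from h import *
go(454,23,128)
d=save('scene','s2.png')
cv2.imwrite('pics/s2c.png',cv2.resize(d['image'][120:270,230:400,::-1],None,fx=4,fy=4,interpolation=3))"
```

```text
t 2.6667 p [45.11  2.83 13.23] rpy [180.    0.   85.5] gap 0.0094 F [-0.8  0.7  0.1]
dx -0.50 dy 0.33 dz 0.43 turn 0.1
```

View pics/s2c.png

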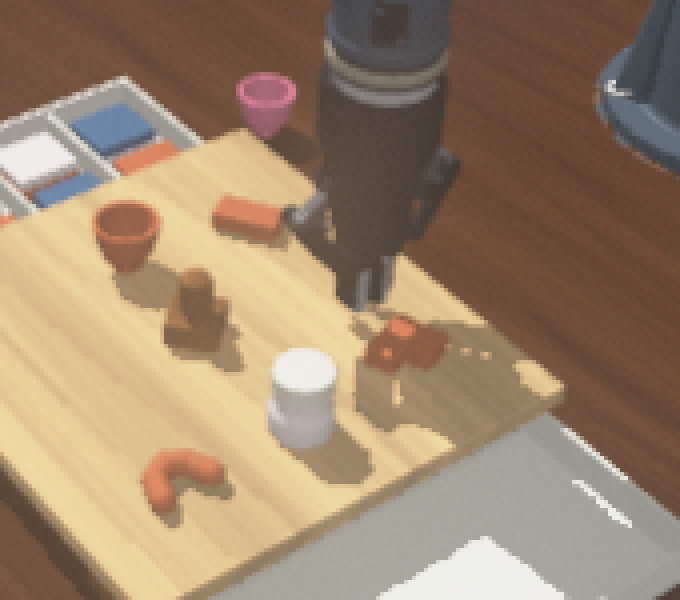

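Emit:
{"api": "drive_tool", "payload": {
  "commands": [
    [1.0,0,0.2,0.3,0],
    [1.0,0.5,0.2,0.4,0],
    [1.0,1.0,0.2,0.4,0],
    [1.0,1.5,0.2,0.4,0],
    [1.0,2.0,0.2,0.4,0],
    [1.0,2.5,0.2,0.4,0],
    [1.0,3.0,0.2,0.4,0],
    [1.0,3.5,0.2,0.4,0]
  ]
}}

```text
time_s: 3.38
tcp_pos: [0.4558, 0.063, 0.128]
orientation: [-180.0, 0.0, 85.4]
ft_force: [-0.4, 0.5, 0.2]
finger_gap: 0.0098
```

```bash
python3 -c "
from h import *
go(459,78,128)
save('wrist','w3.png')"
```

```text
t 3.3833 p [45.58  6.3  12.8 ] rpy [-180.     0.    85.4] gap 0.0098 F [-0.4  0.5  0.2]
dx 1.52 dy 0.20 dz -0.00 turn 0.0
```

View pics/w3.png

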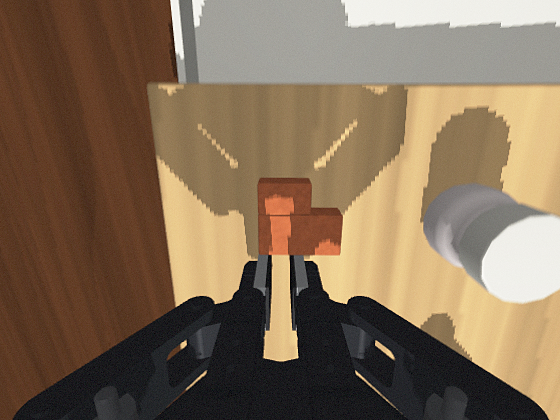

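The tile has squared up against both fingers (rows 180–255, columns 259–342), and the board edge is ahead at row 85. I'll keep pushing.

Emit:
{"api": "drive_tool", "payload": {
  "commands": [
    [1.0,0.5,0.2,0,0],
    [1.0,1.1,0.2,0,0],
    [1.0,1.7,0.2,0,0],
    [1.0,2.3,0.2,0,0],
    [1.0,2.9,0.2,0,0],
    [1.0,3.5,0.2,0,0],
    [1.0,4.1,0.2,0,0],
    [1.0,4.7,0.2,0,0]
  ]
}}

```text
time_s: 4.1
tcp_pos: [0.4616, 0.1097, 0.1279]
orientation: [-180.0, 0.0, 85.4]
ft_force: [-0.9, -0.4, 0.5]
finger_gap: 0.0101
```

Emit:
{"api": "drive_tool", "payload": {
  "commands": [
    [1.0,0.6,0,0,0],
    [1.0,1.2,0,0,0],
    [1.0,1.8,0,0,0],
    [1.0,2.4,0,0,0],
    [1.0,3.0,0,0,0],
    [1.0,3.6,0,0,0],
    [1.0,4.2,0,0,0],
    [1.0,4.8,0,0,0]
  ]
}}

```text
time_s: 4.77
tcp_pos: [0.4654, 0.1575, 0.1279]
orientation: [-180.0, -0.0, 85.4]
ft_force: [-0.4, -0.6, 0.3]
finger_gap: 0.0099
```

```bash
python3 -c "
from h import *
go(459,78,128)
save('wrist','w4.png');save('top','t4.png')"
```

```text
t 4.7667 p [46.54 15.75 12.79] rpy [-180.    -0.    85.4] gap 0.0099 F [-0.4 -0.6  0.3]
dx -7.98 dy -0.00 dz -0.01 turn -0.0
```

View pics/w4.png

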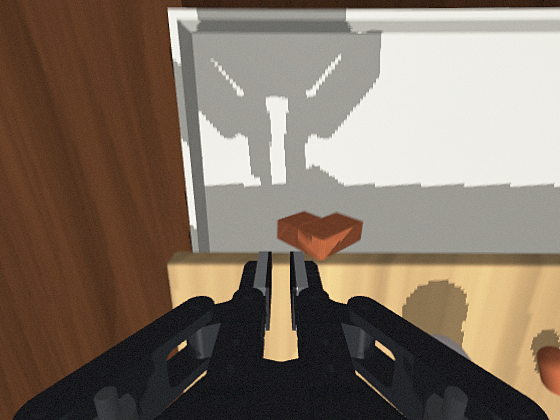

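View pics/t4.png

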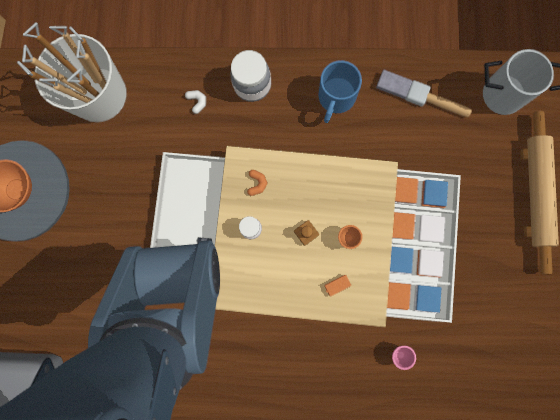

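The tile has dropped over the edge into the tray (wrist 320,232). The strip is next. It lies obliquely, so I'll first push it right of its centre to turn it broadside.

Emit:
{"api": "drive_tool", "payload": {
  "commands": [
    [1.0,-0.5,0,-2.5,0],
    [0.5,-3.5,0.3,-5,0],
    [0.5,-7.5,0.6,-7,0],
    [0.5,-11.5,1.0,-7,0],
    [0.5,-15.5,1.2,-7,0],
    [0.5,-19.5,1.2,-7,0],
    [0.5,-23.5,1.2,-7,0],
    [0.5,-27,1.2,-7,0]
  ]
}}

```text
time_s: 5.53
tcp_pos: [0.4553, -0.1157, 0.1981]
orientation: [180.0, 0.0, 85.3]
ft_force: [1.4, 0.3, 0.6]
finger_gap: 0.0052
```

Emit:
{"api": "drive_tool", "payload": {
  "commands": [
    [0.5,-2.4,0,0,0],
    [0.5,-2.4,0,0,0],
    [0.5,-2.4,0,0,0]
  ]
}}

```text
time_s: 5.78
tcp_pos: [0.4536, -0.1385, 0.1979]
orientation: [-180.0, -0.0, 85.2]
ft_force: [0.1, 1.0, -0.2]
finger_gap: 0.005
```

```bash
python3 -c "
from h import *
go(453,-137,128)
save('wrist','w5.png');
d=save('top','t5.png'); W=cloud(d)
for o in manip.outline_of('top','scrap_tile')[:2]: print(o['p'],o['rect'],np.nanmedian(W[o['mask']],0),np.nanmin(W[o['mask']],0),np.nanmax(W[o['mask']],0))
"
```

```text
t 5.7833 p [ 45.36 -13.85  19.79] rpy [-180.    -0.    85.2] gap 0.005 F [ 0.1  1.  -0.2]
dx 0.14 dy -0.07 dz 6.99 turn -0.2
0.6 [202.6, 246.8, 12.1, 26.7] [0.49132859 0.16432685 0.03625875] [0.4659527  0.15650887 0.00293608] [0.52046762 0.17258487 0.05009198]
```

View pics/w5.png

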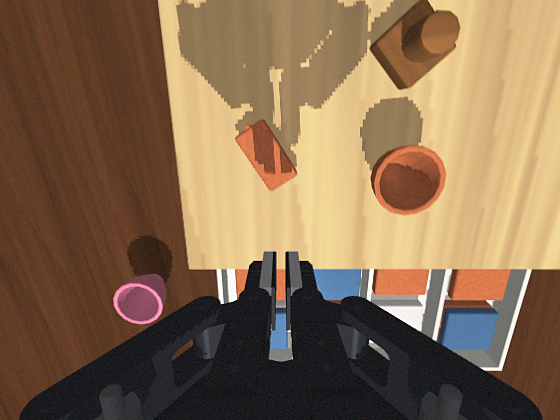

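View pics/t5.png

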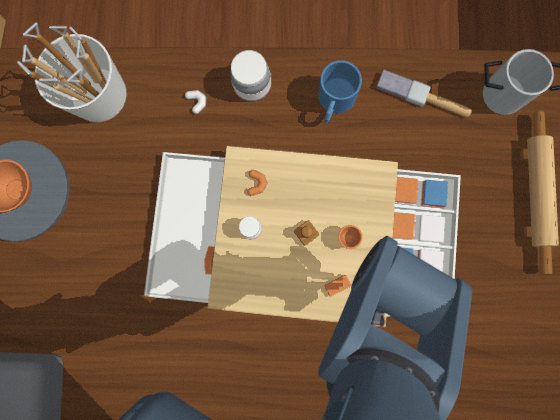

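Emit:
{"api": "drive_tool", "payload": {
  "commands": [
    [0.0,0,0,3,0],
    [0.0,0,0,5.5,0],
    [0.0,0,0,6.5,0],
    [0.0,0,0,6.9,0],
    [0.0,0.4,0,7.0,0],
    [0.0,0.8,0,7.0,0],
    [0.0,1.2,0,7.0,0],
    [0.0,1.6,0,7,0]
  ]
}}

```text
time_s: 6.6
tcp_pos: [0.4556, -0.1205, 0.1288]
orientation: [179.9, 0.0, 85.4]
ft_force: [1.4, -0.4, -0.8]
finger_gap: 0.0001
```

Emit:
{"api": "drive_tool", "payload": {
  "commands": [
    [0.0,0.4,0,0,0],
    [0.0,0.8,0,0,0],
    [0.0,1.2,0,0,0],
    [0.0,1.6,0,0,0],
    [0.0,2,0,0,0],
    [0.0,2.4,0,0,0],
    [0.0,2.4,0,0,0]
  ]
}}

```text
time_s: 7.18
tcp_pos: [0.4568, -0.0964, 0.1279]
orientation: [-180.0, -0.0, 85.4]
ft_force: [-0.6, -0.4, -0.3]
finger_gap: -0.0
```

```bash
python3 -c "
from h import *
go(453,-97,128)
save('wrist','w6.png')
save('scene','s6.png')
"
```

```text
t 7.1833 p [45.68 -9.64 12.79] rpy [-180.    -0.    85.4] gap -0.0 F [-0.6 -0.4 -0.3]
dx -0.09 dy -0.38 dz -0.01 turn 0.0
```

View pics/w6.png

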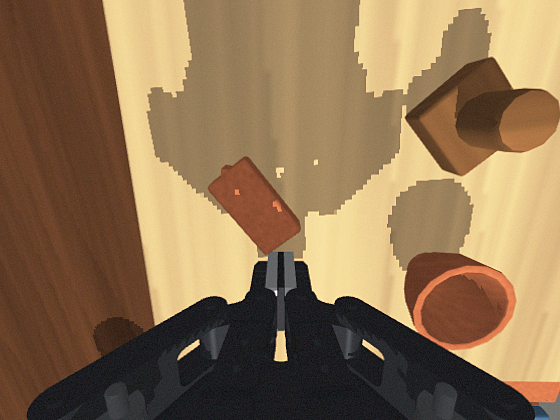

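View pics/s6.png

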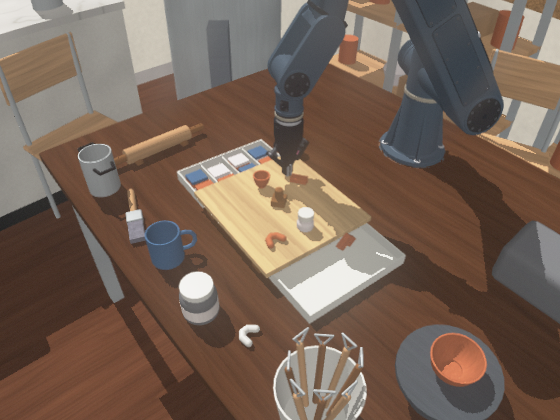

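Emit:
{"api": "drive_tool", "payload": {
  "commands": [
    [0.0,0.4,0,0,0],
    [0.0,0.8,0,0,0],
    [0.0,1.2,0,0,0],
    [0.0,1.6,0,0,0],
    [0.0,2,0,0,0],
    [0.0,2.4,0,0,0],
    [0.0,2.8,0,0,0],
    [0.0,3.2,0,0,0]
  ]
}}

```text
time_s: 7.95
tcp_pos: [0.4596, -0.0648, 0.1279]
orientation: [-180.0, -0.0, 85.4]
ft_force: [-0.4, -0.5, -0.4]
finger_gap: -0.0002
```

```bash
python3 -c "
from h import *
go(453,-97,128)
save('wrist','w7.png')
"
```

```text
t 7.95 p [45.96 -6.48 12.79] rpy [-180.    -0.    85.4] gap -0.0002 F [-0.4 -0.5 -0.4]
dx -3.26 dy -0.40 dz -0.01 turn 0.0
```

View pics/w7.png

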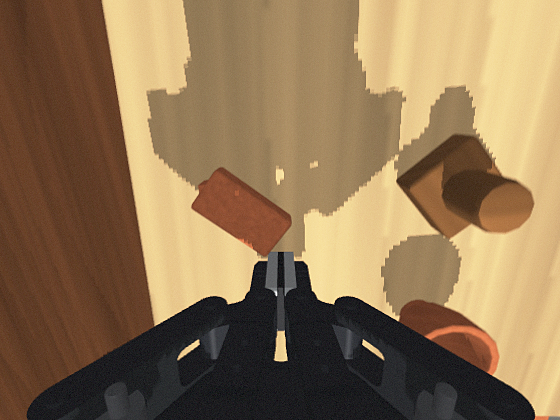

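Emit:
{"api": "drive_tool", "payload": {
  "commands": [
    [0.8,-1.0,0,0,0],
    [1.6,-1.5,-0.8,0,0],
    [1.6,-1.5,-1.6,0,0],
    [1.6,-1.5,-1.9,0,0],
    [1.6,-1.0,-1.9,0,0],
    [1.6,-0.5,-1.9,0,0],
    [1.6,0.0,-1.9,0,0],
    [1.6,0.5,-1.9,0,0]
  ]
}}

```text
time_s: 8.67
tcp_pos: [0.4414, -0.0583, 0.128]
orientation: [180.0, 0.0, 85.4]
ft_force: [1.1, -0.5, -0.6]
finger_gap: 0.0158
```

Emit:
{"api": "drive_tool", "payload": {
  "commands": [
    [1.6,0.4,0,0,0],
    [1.6,0.8,0,0,0],
    [1.6,1.2,0,0,0],
    [1.6,1.6,0,0,0],
    [1.6,2,0,0,0],
    [1.6,2.4,0,0,0],
    [1.6,2.8,0,0,0],
    [1.6,3.2,0,0,0]
  ]
}}

```text
time_s: 9.33
tcp_pos: [0.4436, -0.0265, 0.1279]
orientation: [-180.0, -0.0, 85.4]
ft_force: [-0.6, -0.4, 0.6]
finger_gap: 0.0159
```

```bash
python3 -c "
from h import *
go(453,-97,128)
save('wrist','w8.png')
"
```

```text
t 9.3333 p [44.36 -2.65 12.79] rpy [-180.    -0.    85.4] gap 0.0159 F [-0.6 -0.4  0.6]
dx -6.95 dy 1.50 dz -0.01 turn -0.0
```

View pics/w8.png

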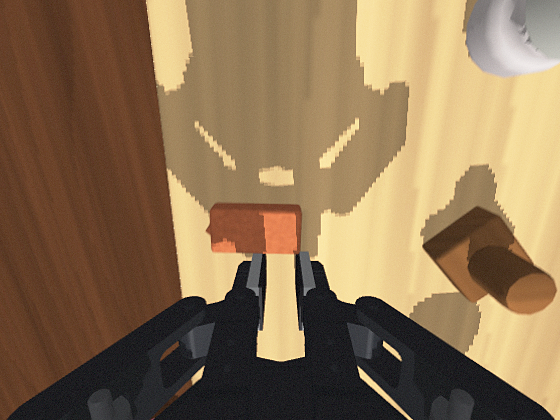

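Emit:
{"api": "drive_tool", "payload": {
  "commands": [
    [1.6,-0.6,0,0,0],
    [1.6,-0.8,-0.5,0,0],
    [1.6,-0.8,-0.9,0,0],
    [1.6,-0.2,-0.9,0,0],
    [1.6,0.4,-0.9,0,0],
    [1.6,1.1,-0.9,0,0],
    [1.6,1.8,-0.9,0,0],
    [1.6,2.5,-0.9,0,0]
  ]
}}

```text
time_s: 10.05
tcp_pos: [0.4368, -0.0004, 0.1279]
orientation: [180.0, 0.0, 85.4]
ft_force: [0.1, -0.7, -0.3]
finger_gap: 0.0161
```

Emit:
{"api": "drive_tool", "payload": {
  "commands": [
    [1.6,0.8,0,0,0],
    [1.6,1.6,0,0,0],
    [1.6,2.4,0,0,0],
    [1.6,3.2,0,0,0],
    [1.6,4,0,0,0],
    [1.6,4.8,0,0,0],
    [1.6,5.6,0,0,0],
    [1.6,6.4,0,0,0]
  ]
}}

```text
time_s: 10.72
tcp_pos: [0.4418, 0.0633, 0.1279]
orientation: [180.0, 0.0, 85.4]
ft_force: [0.3, -0.8, -0.0]
finger_gap: 0.0159
```

```bash
python3 -c "
from h import *
go(453,-97,128)
save('wrist','w9.png')
"
```

```text
t 10.7167 p [44.18  6.33 12.79] rpy [180.    0.   85.4] gap 0.0159 F [ 0.3 -0.8 -0. ]
dx -15.89 dy 2.40 dz -0.01 turn -0.0
```

View pics/w9.png

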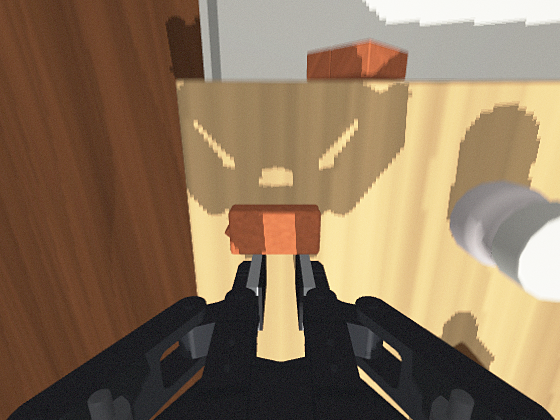

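The strip is square on the fingers (cols 228–320). The tile leans to the right of its path (307–407), and the tray wall is at col ~210. I'll push on, slowly at the edge.

Emit:
{"api": "drive_tool", "payload": {
  "commands": [
    [1.6,0.7,0,0,0],
    [1.6,1.3,0,0,0],
    [1.6,1.9,0,0,0],
    [1.6,2.5,0,0,0],
    [1.6,3.1,0,0,0],
    [1.6,3.7,0,0,0],
    [1.6,4.3,0,0,0],
    [1.6,4.9,0,0,0]
  ]
}}

```text
time_s: 11.43
tcp_pos: [0.4457, 0.1119, 0.1279]
orientation: [-180.0, 0.0, 85.4]
ft_force: [-0.4, -0.5, 0.8]
finger_gap: 0.0163
```

Emit:
{"api": "drive_tool", "payload": {
  "commands": [
    [1.6,0.6,0,0,0],
    [1.6,1.2,0,0,0],
    [1.6,1.8,0,0,0],
    [1.6,2.4,0,0,0],
    [1.6,3.0,0,0,0],
    [1.6,3.6,0,0,0],
    [1.6,4.2,0,0,0],
    [1.6,4.8,0,0,0]
  ]
}}

```text
time_s: 12.1
tcp_pos: [0.4496, 0.1598, 0.1279]
orientation: [-180.0, -0.0, 85.4]
ft_force: [-0.1, -0.8, 0.0]
finger_gap: 0.0162
```

```bash
python3 -c "
from h import *
go(453,-97,128)
save('wrist','w10.png')
"
```

```text
t 12.1 p [44.96 15.98 12.79] rpy [-180.    -0.    85.4] gap 0.0162 F [-0.1 -0.8  0. ]
dx -25.57 dy 2.40 dz -0.01 turn -0.0
```

View pics/w10.png

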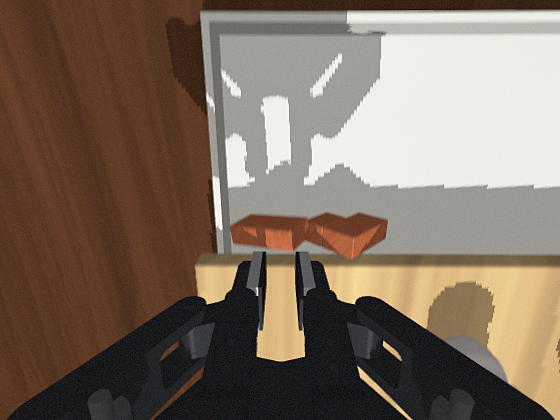

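Both pieces are in the tray. Next is the handle, whose rounded back faces the robot's push side.

Emit:
{"api": "drive_tool", "payload": {
  "commands": [
    [1.6,-0.5,0,-3,0],
    [2.0,-1,0,-6,0],
    [2.4,-2,2,-9,0],
    [2.4,-3.5,5,-9,0],
    [2.4,-5.5,8,-9,0],
    [2.4,-7.5,11,-9,0],
    [2.4,-9.5,14,-9,0],
    [2.4,-11.5,17,-9,0]
  ]
}}

```text
time_s: 12.82
tcp_pos: [0.6107, 0.0299, 0.218]
orientation: [-180.0, -0.0, 85.4]
ft_force: [0.6, 0.3, -0.0]
finger_gap: 0.024
```

Emit:
{"api": "drive_tool", "payload": {
  "commands": [
    [2.4,-0.8,2.8,0,0],
    [2.4,-0.8,2.8,0,0],
    [2.4,-0.8,2.8,0,0]
  ]
}}

```text
time_s: 13.07
tcp_pos: [0.6379, 0.0197, 0.2174]
orientation: [-180.0, -0.0, 85.3]
ft_force: [-0.1, 0.3, -0.1]
finger_gap: 0.0239
```

```bash
python3 -c "
from h import *
go(637,21,128)
save('wrist','w11.png')
d=save('top','t11.png');W=cloud(d)
for t in ['scrap_tile','scrap_strip']:
  for o in manip.outline_of('top',t)[:2]: print(t,o['p'],o['rect'],np.nanmedian(W[o['mask']],0),np.nanmax(W[o['mask']],0))
"
```

```text
t 13.0667 p [63.79  1.97 21.74] rpy [-180.    -0.    85.3] gap 0.0239 F [-0.1  0.3 -0.1]
dx 0.12 dy -0.10 dz 8.94 turn -0.1
scrap_tile 0.73 [139.8, 154.2, 69.8, 137.2] [0.59616408 0.24558251 0.00486614] [0.7161189  0.30065017 0.65265525]
```

View pics/w11.png

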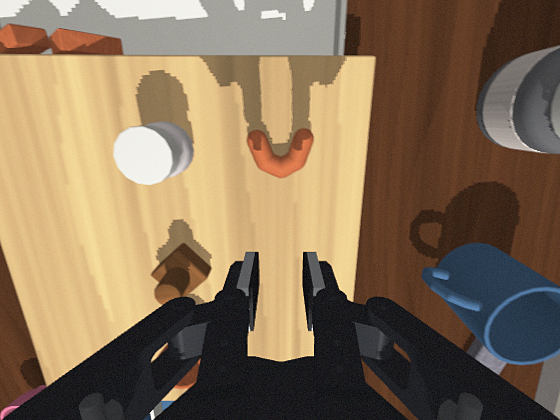

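View pics/t11.png

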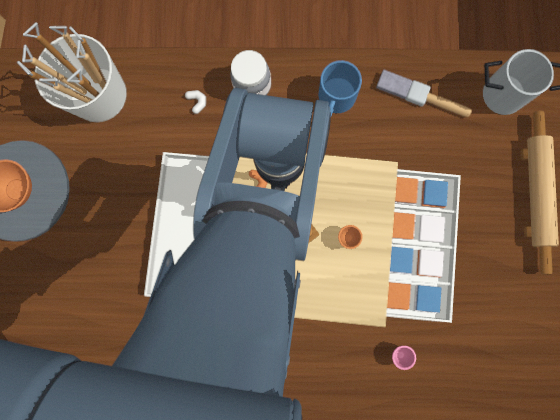

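Emit:
{"api": "drive_tool", "payload": {
  "commands": [
    [2.0,0,0,3.5,0],
    [2.0,0,0,6.5,0],
    [2.0,0,0,8.2,0],
    [2.0,0,0,8.8,0],
    [2.0,0.5,0,9.0,0],
    [2.0,1,0,9.0,0],
    [2.0,1.5,0,9.0,0],
    [2.0,2,0,9,0]
  ]
}}

```text
time_s: 13.93
tcp_pos: [0.6395, 0.0415, 0.1296]
orientation: [179.8, 0.0, 85.4]
ft_force: [-0.8, 0.2, 0.4]
finger_gap: 0.0199
```

Emit:
{"api": "drive_tool", "payload": {
  "commands": [
    [2.0,0.5,0,0,0],
    [2.0,1,0,0,0],
    [2.0,1.5,0,0,0],
    [2.0,2,0,0,0],
    [2.0,2.5,0,0,0],
    [2.0,3,0,0,0],
    [2.0,3.5,0,0,0]
  ]
}}

```text
time_s: 14.52
tcp_pos: [0.6415, 0.076, 0.1279]
orientation: [-180.0, -0.0, 85.4]
ft_force: [0.3, -1.2, 0.3]
finger_gap: 0.0206
```

```bash
python3 -c "
from h import *
go(637,21,128)
save('wrist','w12.png')
"
```

```text
t 14.5167 p [64.15  7.6  12.79] rpy [-180.    -0.    85.4] gap 0.0206 F [ 0.3 -1.2  0.3]
dx -5.52 dy -0.00 dz -0.01 turn -0.0
```

View pics/w12.png

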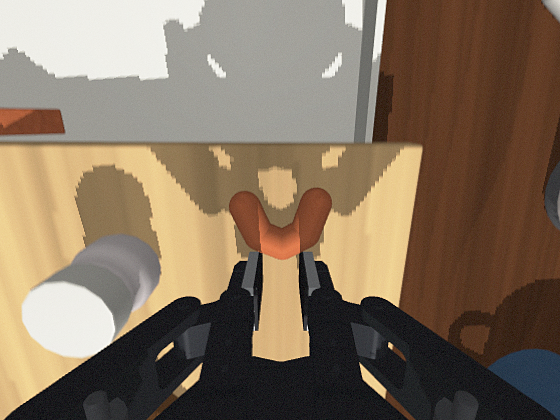

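Emit:
{"api": "drive_tool", "payload": {
  "commands": [
    [2.0,0.5,0,0,0],
    [2.0,1,0,0,0],
    [2.0,1.5,0,0,0],
    [2.0,2,0,0,0],
    [2.0,2.5,0,0,0],
    [2.0,3,0,0,0],
    [2.0,3.5,0,0,0],
    [2.0,4,0,0,0]
  ]
}}

```text
time_s: 15.23
tcp_pos: [0.6447, 0.116, 0.1279]
orientation: [-180.0, -0.0, 85.4]
ft_force: [-0.5, -1.4, 0.1]
finger_gap: 0.0204
```

Emit:
{"api": "drive_tool", "payload": {
  "commands": [
    [2.0,0.5,0,0,0],
    [2.0,1,0,0,0],
    [2.0,1.5,0,0,0],
    [2.0,2,0,0,0],
    [2.0,2.5,0,0,0],
    [2.0,3,0,0,0],
    [2.0,3.3,0,0,0],
    [2.0,3.3,0,0,0]
  ]
}}

```text
time_s: 15.9
tcp_pos: [0.6473, 0.1491, 0.1279]
orientation: [180.0, -0.0, 85.4]
ft_force: [-0.3, 0.0, 0.5]
finger_gap: 0.02
```

```bash
python3 -c "
from h import *
go(637,21,128)
save('wrist','w13.png')
"
```

```text
t 15.9 p [64.73 14.91 12.79] rpy [180.   -0.   85.4] gap 0.02 F [-0.3  0.   0.5]
dx -12.85 dy -0.01 dz -0.01 turn 0.0
```

View pics/w13.png

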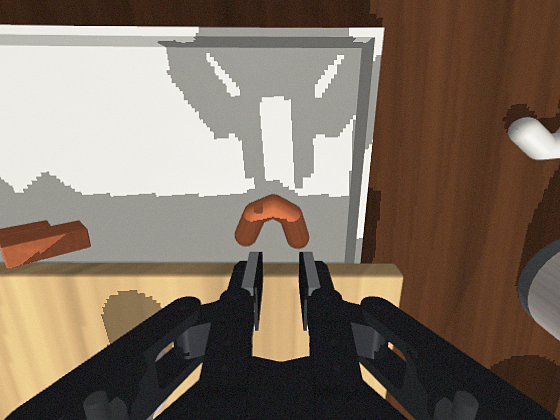

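The handle has dropped in too, at (270,215). I'll lift off and move away so I can check everything.

Emit:
{"api": "drive_tool", "payload": {
  "commands": [
    [2.0,-0.3,0,-3,0],
    [2.0,-0.3,0,-6,0],
    [2.0,-0.3,0,-10,0],
    [2.0,3,-2,-13,0],
    [2.0,6,-5,-15,0],
    [2.0,9,-8,-15,0],
    [2.0,12,-11,-15,0],
    [2.0,15,-14,-15,0]
  ]
}}

```text
time_s: 16.62
tcp_pos: [0.5277, 0.2996, 0.2791]
orientation: [179.9, -0.1, 85.3]
ft_force: [0.6, 1.0, -0.7]
finger_gap: 0.0198
```

Emit:
{"api": "drive_tool", "payload": {
  "commands": [
    [2.0,2.5,-3,0,0],
    [2.0,5,-6,0,0],
    [2.0,7.5,-9,0,0],
    [2.0,10,-12,0,0],
    [2.0,12.5,-15,0,0],
    [2.0,15,-18,0,0],
    [2.0,17.5,-20,0,0],
    [2.0,17.5,-20,0,0]
  ]
}}

```text
time_s: 17.28
tcp_pos: [0.3393, 0.4931, 0.2781]
orientation: [-179.9, -0.2, 85.7]
ft_force: [0.5, -0.1, -0.4]
finger_gap: 0.0201
```

Run:
```python
from h import *
print(manip.read_state()['tcp_pos'],manip.read_state()['ft_force'])
save('scene','s14.png')
d=save('top','t14.png');W=cloud(d)
cv2.imwrite('pics/t14c.png',cv2.resize(d['image'][140:330,130:400,::-1],None,fx=2.9,fy=2.9,interpolation=3))
for t in ['scrap_tile','scrap_strip','scrap_handle','pinch_pot','glaze_jar','stamp']:
  for o in manip.outline_of('top',t)[:2]: print(t,round(o['p'],2),o['rect'],np.nanmedian(W[o['mask']],0).round(3),np.nanmin(W[o['mask']],0).round(3),np.nanmax(W[o['mask']],0).round(3))
x,y,z=W[...,0],W[...,1],W[...,2]
a=((z>.056)&(z<.12)&(x>.37)&(x<.72)&(y>-.2)&(y<.17)).astype(np.uint8)
n,l,st,c=cv2.connectedComponentsWithStats(a)
for k in range(1,n):
    if st[k,4]<60: continue
    Q=W[l==k]; top=Q[Q[:,2]>.060][:,:2].astype(np.float32)*1000
    r=cv2.minAreaRect(top); print(c[k].round(),st[k,4],np.round(r[0],1),np.round(r[1],1))
```

```text
[0.33928234 0.49311157 0.2781291 ] [ 0.52704711 -0.10597561 -0.37665434]
scrap_tile 0.77 [201.9, 246.2, 12.2, 28.8] [0.491 0.164 0.038] [0.466 0.156 0.017] [0.518 0.172 0.052]
scrap_strip 0.75 [200.6, 275.2, 7.8, 25.1] [0.445 0.169 0.037] [0.416 0.158 0.001] [0.466 0.184 0.053]
scrap_strip 0.66 [205.4, 247.7, 8.4, 29.8] [0.491 0.164 0.038] [0.466 0.156 0.003] [0.518 0.179 0.052]
scrap_handle 0.82 [207.8, 173.0, 16.5, 27.2] [0.641 0.163 0.019] [0.616 0.144 0.01 ] [0.664 0.178 0.049]
scrap_handle 0.68 [202.5, 246.7, 10.3, 29.7] [0.493 0.164 0.037] [0.466 0.156 0.003] [0.52  0.178 0.052]
pinch_pot 0.63 [397.0, 344.3, 19.5, 25.3] [ 0.31  -0.218  0.023] [ 0.284 -0.245 -0.003] [ 0.335 -0.191  0.042]
pinch_pot 0.56 [336.3, 226.7, 27.6, 25.3] [ 0.54  -0.108  0.072] [ 0.518 -0.126  0.05 ] [ 0.56  -0.083  0.094]
glaze_jar 0.66 [237.9, 216.5, 22.7, 20.2] [0.553 0.079 0.098] [0.534 0.061 0.047] [0.578 0.103 0.104]
stamp 0.63 [240.8, 215.4, 20.4, 23.5] [0.552 0.079 0.098] [0.534 0.061 0.047] [0.578 0.105 0.104]
stamp 0.61 [297.8, 221.0, 24.6, 23.4] [ 0.546 -0.025  0.068] [ 0.522 -0.048  0.046] [ 0.574 -0.004  0.1  ]
[250. 227.] 397 [553.2  80.4] [38.9 38.3]
[306. 232.] 363 [546.3 -24.9] [36.  35.9]
[350. 237.] 428 [ 538.2 -105.8] [43.1 43.8]
```

View pics/t14c.png

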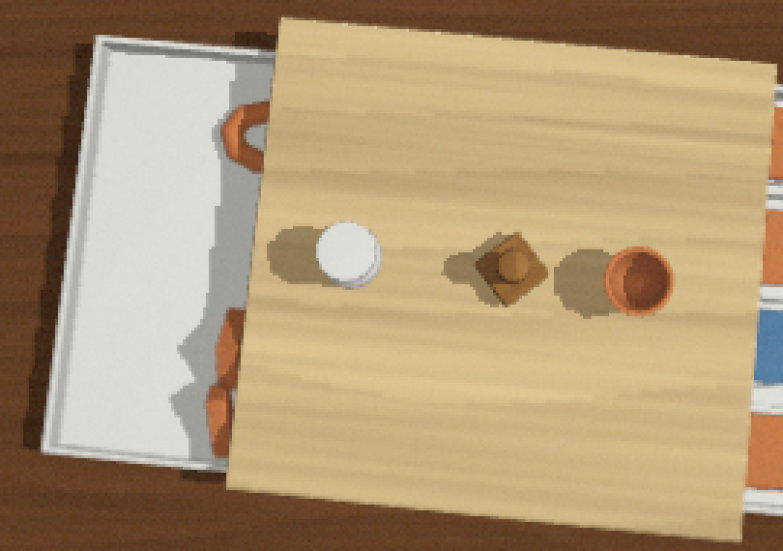

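View pics/s14.png

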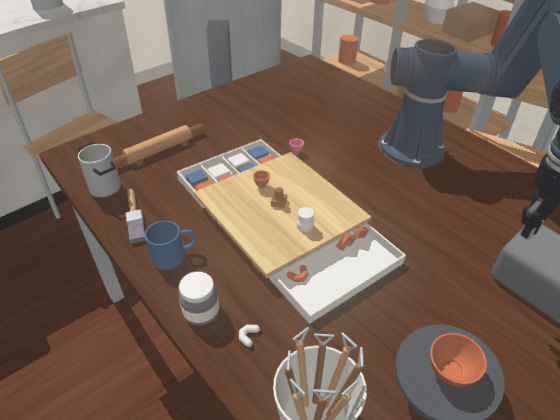

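Run:
```python
from h import *
b=np.array([543.5,-21.3]);D=np.array([.080,.9968]);X=np.array([.9968,-.080])
for cam in ['top','scene']:
    d=manip.get_image(cam);W=cloud(d)*1000; im=d['image'].astype(int)
    if cam=='scene': cv2.imwrite('pics/s15c.png',cv2.resize(d['image'][210:310,260:410,::-1],None,fx=5,fy=5,interpolation=3))
    bx=(W[...,:2]-b)@X; by=(W[...,:2]-b)@D; z=W[...,2]
    red=(im[...,0]>im[...,2]+50)&(im[...,0]>1.6*im[...,2])
    for n,(lo,hi) in dict(strip=(-145,-92),tile=(-88,-40),handle=(50,130)).items():
        m=red&(bx>lo)&(bx<hi)&(by>150)&(by<300)&(z<60)&(z>5)
        print(cam,n,m.sum())
        for a in range(5,56,8):
            k=m&(z>=a)&(z<a+8)
            if k.sum()>2: print('  z',a,k.sum(),'by',np.percentile(by[k],[5,50,95]).round(),'bx',np.percentile(bx[k],[5,95]).round())
```

```text
top strip 198
  z 21 20 by [176. 178. 184.] bx [-139.  -92.]
  z 29 63 by [175. 180. 186.] bx [-135.  -93.]
  z 37 73 by [176. 182. 189.] bx [-121.  -96.]
  z 45 42 by [170. 180. 189.] bx [-129. -100.]
top tile 190
  z 21 25 by [176. 180. 186.] bx [-87. -41.]
  z 29 59 by [174. 180. 187.] bx [-86. -47.]
  z 37 55 by [174. 180. 186.] bx [-79. -56.]
  z 45 49 by [170. 178. 186.] bx [-77. -45.]
top handle 259
  z 13 202 by [177. 191. 203.] bx [ 63. 104.]
  z 21 24 by [181. 188. 199.] bx [ 65. 102.]
  z 45 30 by [152. 165. 170.] bx [53. 94.]
scene strip 107
  z 13 10 by [184. 186. 188.] bx [-132. -110.]
  z 21 18 by [184. 187. 190.] bx [-133.  -97.]
  z 29 33 by [180. 187. 191.] bx [-130.  -93.]
  z 37 36 by [179. 185. 189.] bx [-119.  -95.]
  z 45 8 by [177. 183. 190.] bx [-106. -101.]
scene tile 171
  z 5 8 by [185. 186. 187.] bx [-80. -49.]
  z 13 28 by [180. 186. 187.] bx [-83. -41.]
  z 21 46 by [177. 185. 188.] bx [-86. -42.]
  z 29 39 by [176. 185. 188.] bx [-82. -49.]
  z 37 34 by [173. 183. 187.] bx [-74. -55.]
  z 45 16 by [173. 179. 186.] bx [-69. -60.]
scene handle 168
  z 5 16 by [177. 194. 203.] bx [ 89. 107.]
  z 13 135 by [177. 193. 206.] bx [ 67. 106.]
  z 21 17 by [185. 195. 201.] bx [ 69. 100.]
```

View pics/s15c.png

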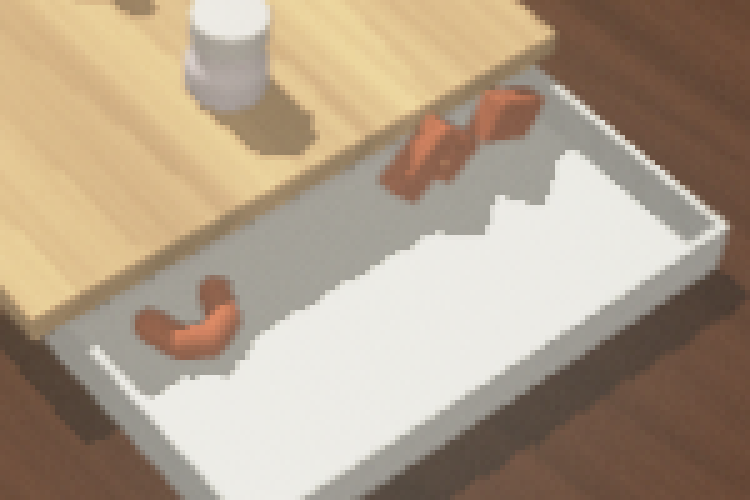

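```bash
python3 -c "
from bench import manip
print(manip.close_job())"
```

```text
the job is handed in; nothing more can be done
None
```

I swept all three scraps over the +y edge into the scrap tray by pushing only, and handed the job in. It took about 17 s of the 72 s allowed. The tile went first, then the strip (turned broadside before the long push), then the handle.

What the last checks showed, with the arm lifted clear and touching nothing:
- **Standing things:** The jar, stamp and pot stand where they were, within about 0.2 mm of the starting measurement.
- **Handle:** It lies flat in the tray.
- **Tile and strip:** Both are in the tray but stand on edge, leaning against the board edge. I estimate their origins at about 25–30 mm above the table and about 20 mm inside the tray's near wall, both within the limits. The tile had not moved from the first check to the last. I only measured the strip's final position once.
- **Detector disagreement:** The networks gave the leaning tile several names (scrap_tile, scrap_strip and scrap_handle), and once called the jar a stamp. I relied on the pictures and the depth readings instead.

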